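# Lay the coral toothbrush tube in its two-notch rest

### The job

Pick up the coral-red toothbrush tube from the counter and lay it in the two notches of the white ceramic rest on the mint organiser, about centred and lying snugly in both. Lower it gently, without pressing hard, and let it settle in the notches before you let go. Leave the blue tube and the toothbrush stand where they are.

Things in the scene. Friction and masses are not known exactly. Their poses are not given: they have to be found in the camera images.
- coral_tube: Coral-red round toothbrush tube with a thin white ring: rigid closed cylinder 150 mm long, 28 mm diameter, 40 to 85 g, lying on the counter (height 0), roughly across the robot's front; it can roll. Origin at its centre on its axis (14 mm up at the start); x along its length. Either end may point either way in the rest.
- rest: White ceramic rest fixed on the mint organiser's flat top (75 mm above the counter). Origin: centre of its underside; x: the line the tube lies along; z up. Base plate 104 x 58 x 6 mm with two 45-degree V notches at x = -44 and +44 mm, each 14 mm thick (74 mm free between them for fingers), 45 mm wide at the top, 49 mm high. The axis of a seated tube is at y = 0, 46 mm above the underside.
- blue_tube: Dark blue tube of the same size and shape, also on the counter; not wanted. Origin at its centre, x along its length. Behind the tubes the organiser's tilt-out drawer (60 mm high) may stick out 30 mm towards the robot, to x = 0.515 m at the nearest.
- stand: White ceramic toothbrush stand with a blue band and two brushes, 66 mm wide, 150 mm high, loose on the organiser's top. Origin: centre of its underside, z up. It, a swab jar (66 mm wide, 87 high) and a cream jar (62 wide, 44 high) stand beside the rest, 135 mm or more from it centre to centre; a flat comb lies at the back.
There are look-alikes about, which are no part of the job. What is shaped like the stand but pink or purple is not meant.

How it is judged:
On the way, in this order (a step that is already met when the one before it is completed fails the run):
1. the coral tube is lifted clear of the counter in the gripper (height (world z) of coral_tube above 0.05 m and contact force between the fingers and coral_tube above 0.5 N and contact force between coral_tube and rest below 0.05 N), for 0.2 s.
2. still held, the coral tube bears on the rest and lies down in both notches (contact force between the fingers and coral_tube above 0.2 N and contact force between coral_tube and rest above 0.15 N and z of coral_tube in the frame of rest between 0.041 and 0.051 m and y of coral_tube in the frame of rest between -0.007 and 0.007 m and x of coral_tube in the frame of rest between -0.02 and 0.02 m and angle between the x axis of coral_tube and the x axis of rest, either way round below 0.175 rad), for 0.2 s.
At the end, for the whole second after the job is handed in: The coral tube lies free and still in both notches: axis 43 to 49 mm above the rest's underside and within 5 mm of the notch line, middle within 20 mm of the rest's middle, parallel within 0.1 rad; the blue tube and the stand moved less than 30 mm, the stand upright within 0.2 rad (z of coral_tube in the frame of rest between 0.043 and 0.049 m and y of coral_tube in the frame of rest between -0.005 and 0.005 m and x of coral_tube in the frame of rest between -0.02 and 0.02 m and angle between the x axis of coral_tube and the x axis of rest, either way round below 0.1 rad and linear speed of coral_tube below 0.02 m/s and distance of each of blue_tube, stand from where it was at the start of the episode below 0.03 m and angle between stand's own z axis and vertical below 0.2 rad); the robot touches nothing.
It fails at once if the tube is pressed or dropped hard onto the rest (over 30 N) (contact force between coral_tube and rest above 30 N).
It fails at once if the blue tube is moved by more than 30 mm (distance of blue_tube from where it was at the start of the episode above 0.03 m).
It fails at once if the toothbrush stand is shifted by more than 30 mm or tipped (distance of stand from where it was at the start of the episode above 0.03 m or angle between stand's own z axis and vertical above 0.3 rad).
It also fails if it takes over 42 s, if anything falls off the work surface, if the arm or the gripper's body presses on something with over 40 N, if the wrist force passes 120 N, or if a joint passes its speed limit or range.

### The arm

A 6-joint arm with a two-finger parallel gripper is mounted at the origin on the work surface. World frame = base frame: x ahead of the robot, y to its left, z up, the work surface at z = 0. Lengths are in m, angles in rad, forces in N, time in s.
With the tool pointing down it reaches from about 0.3 to 0.775 m from the base axis. Payload 14.6 kg.
Tool frame: the origin (TCP) lies at the very end of the fingers, on their centre line; the grasp point (between the pads) lies r.hold_point_z behind it (r.hold_point_z is the distance from the TCP to the grasp point, in m); z points along the fingers, y is the line along which they close (so a half turn about z gives the same grasp; the last joint's range is limited). The gripper opens to 85 mm and grips with 20 to 120 N. Pads are 22 mm wide; open, the fingers measure 114 mm over their backs; the gripper's body (76 mm by 85 mm) begins 54 mm behind the grasp point. The pads swing forward as they close: fully open they stand 13 mm farther back than shut.
Start: joints at [-0.067, 0.3, 1.521, -0, 1.321, -0.067], TCP at [0.55, -0, 0.231] pointing down, gripper open.
Joint ranges: [-3.03, 3.03], [-0.79, 2.21], [0.23, 2.52], [-1.04, 4.18], [0, 3.07], [-2.55, 2.55]. Speed limits (rad/s): [2.22, 2.22, 2.57, 3.14, 3.14, 3.14].

### API

Orientations are given as a 3x3 rotation matrix whose columns are the frame's x, y, z axes.
In Python, from rig import r gives the robot as it stands.
- The arm moves only by the tool apply_moves, never from a script. Its arguments are lists of equal length, an entry for each row: "delta_pos": the shift along the tool's x, y, z normalised to -1 to 1, where 1 is 250 mm, a list of three; "turn": the turn about the tool's z normalised to -1 to 1, where 1 is pi/2 rad. A call has 1 to 20 rows; each row is the pose to reach, as a shift and turn from the pose commanded when the call began, along the tool's axes at that moment; what a row does not reach only later rows make up. A row lasts 1/12 s, in which the tool goes at most 41.7 mm and 7.16 degrees, less where a joint would pass 70% of its speed; a pose out of reach is approached as far as the arm can. A call with a number of a shift or a turn outside -1 to 1 is refused whole. A call with a gripper value outside its range is refused whole. "hand" is the closure, from -1 (fully open) to 1 (shut), so that 0 is half open, set as the call begins (left out, the last holds). The fingers move at their own pace and stop on an object; "squeeze" is the grip in N (left out, the last holds). Time passes only in rows, so rows that repeat a pose let the fingers close. It gives the time, the measured TCP pose, the force, the opening and the grip force at its end, in the units of the state.
- r.state(): the state, without advancing time (a new reading comes with each control period).
- r.get_image(name): name is "scene" or "side" or "wrist"; returns a dict with "pixels" (480x640x3 uint8, red, green, blue), "vertical_fov" (degrees; the focal length in pixels is half the picture's height over the tangent of half this angle, whatever the lens; pixels are square), "cx", "cy" (the principal point, pixels), "dist" ([k1, k2, p1, p2, k3] as OpenCV has them; the pictures are not rectified), "world_from_camera" (4x4, takes a point from camera to world coordinates). Camera axes: x right, y down, z forward; pixel columns grow to the right and rows downward; lengths in m; the calibration is good to about 2 mm. A picture is of the moment at which its call begins. There is no depth.
- r.job_done(): hands the job in; it is judged then, once.
The state is a dict: "clock": time; "qpos": joint angles; "qvel": joint speeds; "joint_torque": joint torques, N m; "position": TCP position; "eef_rot": TCP orientation; "contact_force": force on the tool from outside, world axes, zero at the start; "wrist_torque": the same for the moment, N m; "opening": finger opening in m; "grip_force": force on a finger pad.
Only numpy, scipy, OpenCV 4.12 (cv2) and the standard library are available. Lean on these libraries where they do the work, as an engineer would, in place of code of your own. Each camera call takes 0.05 s, during which the arm holds its last target. There are 200 camera calls.

## Working session

There is one attempt and no reset: what is moved stays moved. The work goes in short steps, Python scripts to look and compute and a tool call to move; the robot and the scene stay as the last step left them, time stands still between calls to the robot, and variables do not carry over. Pictures are saved under pics/ and viewed, at most 10 in all, crops included, and the job is handed in when it is done.

Besides the shell and the picture viewer there is one more tool, called after "Emit:" by a JSON object that holds its "name" and its "arguments", one argument or row to a line. apply_moves: Moves the arm, as the interface text tells. Scaled input: -1 to 1 covers 250 mm each way for a shift and pi/2 rad each way for a turn. Its arguments: {"type":"object","properties":{"delta_pos":{"type":"array"},"turn":{"type":"array"},"hand":{"type":"number"},"squeeze":{"type":"number"}},"required":["delta_pos","turn"]}

```bash
mkdir -p pics
cat > h.py <<'E'
import numpy as np, cv2, pickle
from rig import r
def grab(n,tag):
    im=r.get_image(n); pickle.dump(im,open(f'pics/{tag}.pkl','wb'))
    cv2.imwrite(f'pics/{tag}.png',cv2.cvtColor(im['pixels'],cv2.COLOR_RGB2BGR)); return im
def load(tag): return pickle.load(open(f'pics/{tag}.pkl','rb'))
def K(im):
    f=240/np.tan(np.radians(im['vertical_fov'])/2)
    return np.array([[f,0,im['cx']],[0,f,im['cy']],[0,0,1.]])
def ray(im,uv):
    p=cv2.undistortPoints(np.array(uv,float).reshape(-1,1,2),K(im),np.array(im['dist'],float)).reshape(-1,2)
    T=np.array(im['world_from_camera']); d=np.c_[p,np.ones(len(p))]@T[:3,:3].T
    return T[:3,3],d
def plane(im,uv,z):
    o,d=ray(im,uv); return o+d*((z-o[2])/d[:,2])[:,None]
def proj(im,P):
    T=np.linalg.inv(np.array(im['world_from_camera'])); rv=cv2.Rodrigues(T[:3,:3])[0]
    return cv2.projectPoints(np.array(P,float).reshape(-1,3),rv,T[:3,3],K(im),np.array(im['dist'],float))[0].reshape(-1,2)
E
python3 - <<'E'
from h import *
ims=[grab(n,n+'0') for n in('scene','side','wrist')]
for i in ims: print(np.round(i['world_from_camera'],3).tolist(),i['vertical_fov'])
a=np.hstack([i['pixels'] for i in ims[:2]])
cv2.imwrite('pics/both0.png',cv2.cvtColor(cv2.resize(np.vstack([i['pixels'] for i in ims[:2]]),None,fx=.62,fy=.62),cv2.COLOR_RGB2BGR))
print(r.hold_point_z,r.state()['position'],r.state()['eef_rot'])
E
```

```text
[[0.581, 0.663, -0.472, 1.09], [0.814, -0.481, 0.327, -0.445], [-0.011, -0.574, -0.819, 1.012], [0.0, 0.0, 0.0, 1.0]] 42.627946608580615
[[0.994, -0.081, 0.075, 0.472], [-0.111, -0.715, 0.69, -0.768], [-0.002, -0.694, -0.72, 0.811], [0.0, 0.0, 0.0, 1.0]] 44.483158835112796
[[1.0, 0.001, 0.0, 0.55], [0.001, -0.962, -0.274, 0.07], [-0.0, 0.274, -0.962, 0.373], [0.0, 0.0, 0.0, 1.0]] 63.73744917555483
0.0187 [5.49816756e-01 2.20953913e-05 2.30851375e-01] [[-6.88410755e-05  9.99999604e-01 -8.86770962e-04]
 [ 9.99999995e-01  6.89040910e-05  7.10314135e-05]
 [ 7.10924876e-05 -8.86766068e-04 -9.99999604e-01]]
```

View pics/scene0.png

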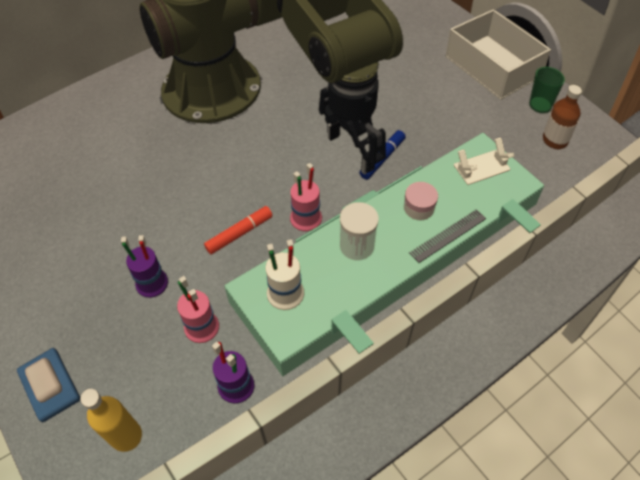

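View pics/side0.png

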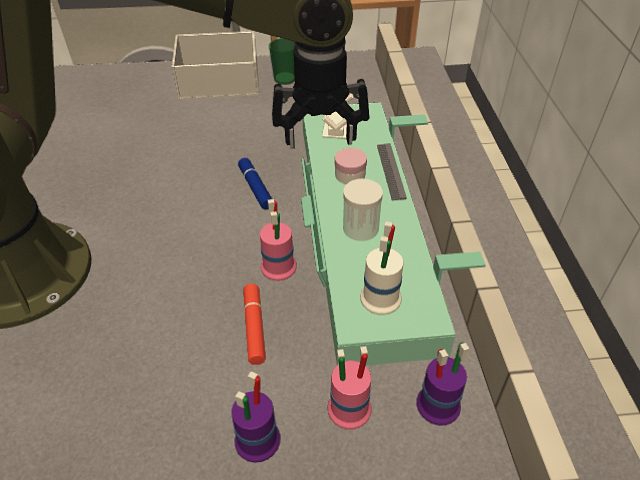

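View pics/wrist0.png

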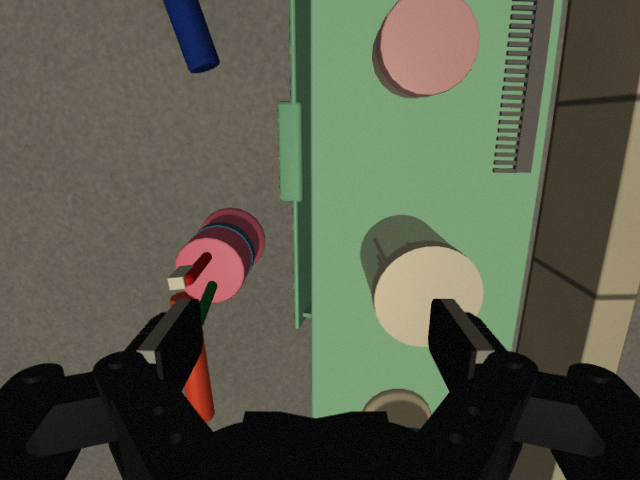

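Scene image: the coral tube is at (238,230) in the scene view and (254,323) in the side view.
- **Look-alikes:** the blue tube at (383,155), and pink stands at (305,205) and (198,315). The one at (305,205) stands close to the tube's far end.
- **Rest:** on the organiser at scene (484,163).
- **Stand:** white, at scene (284,280).

I choose the coral cylinder with the white ring.

Run:
```python
from h import *
def comp(m,near):
    n,l,s,c=cv2.connectedComponentsWithStats(m.astype(np.uint8)); c[0]=1e6
    big=[i for i in range(1,n) if s[i,4]>60]; i=min(big,key=lambda i:np.hypot(*(c[i]-near))); return (l==i)
def axis(tag,near,kind):
    im=load(tag); p=im['pixels'].astype(int); R,G,B=p[...,0],p[...,1],p[...,2]
    hsv=cv2.cvtColor(im['pixels'],cv2.COLOR_RGB2HSV).astype(int);H,S,V=hsv[...,0],hsv[...,1],hsv[...,2]
    m=((H<8)|(H>177))&(S>165)&(V>120) if kind=='coral' else (H>105)&(H<128)&(S>130)&(V>40)
    m=cv2.morphologyEx(m.astype(np.uint8),cv2.MORPH_CLOSE,np.ones((9,9)))
    m=comp(m,near); pts=np.argwhere(m)[:,::-1]
    rc=cv2.minAreaRect(pts.astype(np.float32)); b=cv2.boxPoints(rc)
    e=[np.linalg.norm(b[0]-b[1]),np.linalg.norm(b[1]-b[2])]
    E=[(b[0]+b[3])/2,(b[1]+b[2])/2] if e[0]>e[1] else [(b[0]+b[1])/2,(b[2]+b[3])/2]
    w=plane(im,E,.014); d=w[1]-w[0]
    print(kind,tag,m.sum(),np.round(E,0).tolist(),np.round(w,4).tolist(),'c',w.mean(0).round(4),'len',np.linalg.norm(d).round(4),'ang from y',np.degrees(np.arctan2(d[0],d[1])).round(1))
axis('scene0',(238,230),'coral');axis('side0',(254,323),'coral');axis('scene0',(383,155),'blue');axis('side0',(254,183),'blue')
for t,uv in(('scene0',(305,225)),('side0',(278,272))): print('pink',plane(load(t),[uv],.005))
print('stand',plane(load('scene0'),[(285,298)],.08), 'jar',plane(load('scene0'),[(421,200)],.119),plane(load('side0'),[(350,158)],.119))
im=load('scene0'); print('rest',plane(im,[(484,165)],.081))
a=cv2.resize(im['pixels'][120:220,420:550],None,fx=5,fy=5,interpolation=cv2.INTER_CUBIC)
b=cv2.resize(im['pixels'][180:280,195:325],None,fx=5,fy=5,interpolation=cv2.INTER_CUBIC)
c=np.vstack([a,b]); cv2.imwrite('pics/crop.png',cv2.cvtColor(cv2.resize(c,None,fx=.6,fy=.6),cv2.COLOR_RGB2BGR))
```

```text
coral scene0 810 [[206.0, 248.0], [269.0, 210.0]] [[0.4208, -0.245, 0.014], [0.4157, -0.094, 0.014]] c [ 0.4182 -0.1695  0.014 ] len 0.151 ang from y -1.9
coral side0 1261 [[251.0, 284.0], [257.0, 364.0]] [[0.415, -0.0871, 0.014], [0.4205, -0.253, 0.014]] c [ 0.4177 -0.17    0.014 ] len 0.166 ang from y 178.1
blue scene0 241 [[382.0, 154.0], [402.0, 132.0]] [[0.4317, 0.1882, 0.014], [0.4062, 0.2664, 0.014]] c [0.4189 0.2273 0.014 ] len 0.0823 ang from y -18.1
blue side0 618 [[242.0, 159.0], [269.0, 207.0]] [[0.4042, 0.274, 0.014], [0.4555, 0.1104, 0.014]] c [0.4299 0.1922 0.014 ] len 0.1715 ang from y 162.6
pink [[ 0.48361463 -0.05300062  0.005     ]]
pink [[ 0.46423572 -0.05686862  0.005     ]]
stand [[ 0.63553149 -0.19893592  0.08      ]] jar [[0.6315073  0.10848835 0.119     ]] [[0.61782551 0.11528038 0.119     ]]
rest [[0.61972713 0.29755981 0.081     ]]
```

View pics/crop.png

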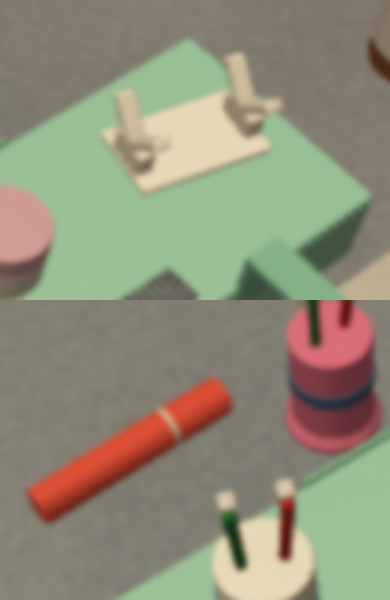

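The crop confirms the coral tube with its ring, at crop (130,450). The rest plate's corners are at about crop (102,133), (146,193) and (270,148). Next I move above the tube.

Emit:
{"name": "apply_moves", "arguments": {
  "delta_pos": [
    [-0.68, -0.528, 0],
    [-0.68, -0.528, 0],
    [-0.68, -0.528, 0],
    [-0.68, -0.528, 0],
    [-0.68, -0.528, 0],
    [-0.68, -0.528, 0],
    [-0.68, -0.528, 0],
    [-0.68, -0.528, 0.2],
    [-0.68, -0.528, 0.32],
    [-0.68, -0.528, 0.32],
    [-0.68, -0.528, 0.32]
  ],
  "turn": [-0.02, -0.02, -0.02, -0.02, -0.02, -0.02, -0.02, -0.02, -0.02, -0.02, -0.02],
  "hand": -1,
  "squeeze": 30
}}

```text
clock: 1.07
position: [0.418, -0.1691, 0.1509]
eef_rot: [[-0.032, 0.999, -0.003], [0.999, 0.032, 0.002], [0.002, -0.003, -1.0]]
contact_force: [0.0, -0.3, 0.1]
opening: 0.0854
grip_force: 0.0
```

Run:
```python
from h import *
s,d,w=[grab(n,n+'1') for n in('scene','side','wrist')]
hsv=cv2.cvtColor(w['pixels'],cv2.COLOR_RGB2HSV).astype(int);H,S,V=[hsv[...,i] for i in range(3)]
m=(((H<8)|(H>177))&(S>165)&(V>80)).astype(np.uint8); m=cv2.morphologyEx(m,cv2.MORPH_OPEN,np.ones((5,5)))
# centre line: mid column per row
E=[]
for v in range(0,480,40):
    u=np.flatnonzero(m[v])
    if len(u)>20: E.append(((u.min()+u.max())/2,v)); 
W=plane(w,E,.014); print(np.c_[E,W].round(4)); print(r.state()['position'])
t=np.hstack([w['pixels'],np.vstack([cv2.resize(d['pixels'][60:260,240:440],(240,240)),cv2.resize(s['pixels'][100:240,400:560],(240,240),interpolation=cv2.INTER_CUBIC)])])
cv2.imwrite('pics/v1.png',cv2.cvtColor(cv2.resize(t,(800,436)),cv2.COLOR_RGB2BGR))
```

```text
[[ 3.125e+02  1.200e+02  4.157e-01 -9.530e-02  1.400e-02]
 [ 3.125e+02  1.600e+02  4.166e-01 -1.230e-01  1.400e-02]
 [ 3.130e+02  2.000e+02  4.179e-01 -1.521e-01  1.400e-02]
 [ 3.135e+02  2.400e+02  4.192e-01 -1.828e-01  1.400e-02]
 [ 3.135e+02  2.800e+02  4.203e-01 -2.155e-01  1.400e-02]]
[ 0.41923003 -0.17008276  0.15345229]
```

View pics/v1.png

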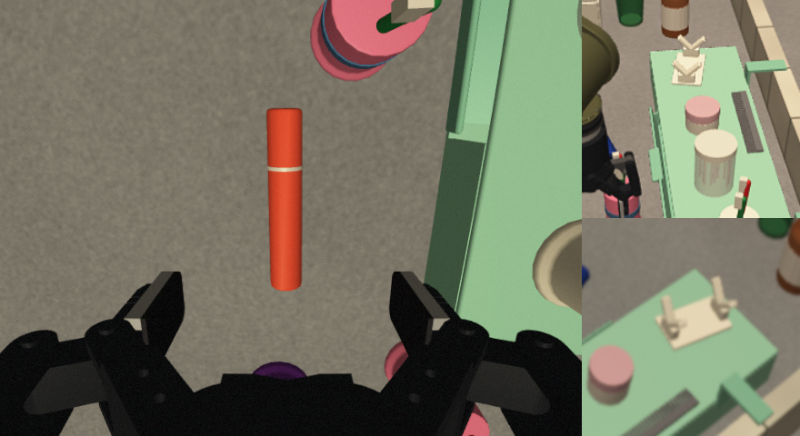

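Emit:
{"name": "apply_moves", "arguments": {
  "delta_pos": [
    [0, 0, 0.16],
    [0, 0, 0.32],
    [0, 0, 0.45],
    [0, 0, 0.53],
    [0, 0, 0.57],
    [0, 0, 0.588],
    [0, 0, 0.588],
    [0, 0, 0.588],
    [0, 0, 0.588]
  ],
  "turn": [0, 0, 0, 0, 0, 0, 0, 0, 0]
}}

```text
clock: 1.97
position: [0.4189, -0.1704, 0.0058]
eef_rot: [[-0.031, 1.0, 0.002], [1.0, 0.031, -0.001], [-0.001, 0.002, -1.0]]
contact_force: [-0.8, 0.1, -0.5]
opening: 0.0855
grip_force: 0.0
```

Emit:
{"name": "apply_moves", "arguments": {
  "delta_pos": [
    [0, 0, 0],
    [0, 0, 0],
    [0, 0, 0],
    [0, 0, 0],
    [0, 0, 0],
    [0, 0, 0],
    [0, 0, 0],
    [0, 0, 0],
    [0, 0, 0],
    [0, 0, 0],
    [0, 0, 0],
    [0, 0, 0]
  ],
  "turn": [0, 0, 0, 0, 0, 0, 0, 0, 0, 0, 0, 0],
  "hand": 1,
  "squeeze": 30
}}

```text
clock: 2.97
position: [0.4181, -0.17, 0.0045]
eef_rot: [[-0.032, 1.0, 0.0], [1.0, 0.032, -0.0], [-0.0, 0.0, -1.0]]
contact_force: [-1.4, 1.8, 5.6]
opening: 0.0272
grip_force: 29.2
```

Run:
```python
from h import *
s,d=load('scene1'),load('side1')
# rest plate: cream mask in both views
for im,(u0,v0,u1,v1) in((s,(450,125,520,190)),(d,(310,80,365,145))):
    p=im['pixels'][v0:v1,u0:u1]; hsv=cv2.cvtColor(p,cv2.COLOR_RGB2HSV).astype(int)
    m=((hsv[...,1]<95)&(hsv[...,2]>125)&(p[...,0].astype(int)>p[...,1])).astype(np.uint8)
    c=max(cv2.findContours(m,0,2)[0],key=cv2.contourArea); print(cv2.contourArea(c)); q=p.copy()
    ap=cv2.approxPolyDP(c,2,True).reshape(-1,2)+[u0,v0]
    print(np.c_[ap,plane(im,ap,.081),plane(im,ap,.124)].round(3)[:,[0,1,2,3,5,6]].tolist())
a,b=[cv2.resize(x,(400,400),interpolation=cv2.INTER_CUBIC) for x in (s['pixels'][120:200,445:525],d['pixels'][75:155,295:375])]
cv2.imwrite('pics/rest1.png',cv2.cvtColor(np.hstack([a,b]),cv2.COLOR_RGB2BGR))
```

```text
2380.0
[[450.0, 125.0, 0.496, 0.318, 0.523, 0.283], [450.0, 149.0, 0.547, 0.27, 0.572, 0.237], [481.0, 131.0, 0.547, 0.362, 0.572, 0.324], [489.0, 135.0, 0.566, 0.367, 0.59, 0.33], [497.0, 145.0, 0.596, 0.361, 0.619, 0.323], [495.0, 151.0, 0.606, 0.345, 0.628, 0.308], [470.0, 159.0, 0.591, 0.285, 0.614, 0.251], [465.0, 157.0, 0.581, 0.28, 0.605, 0.247], [463.0, 150.0, 0.565, 0.291, 0.589, 0.257], [459.0, 151.0, 0.562, 0.282, 0.586, 0.248], [461.0, 160.0, 0.582, 0.268, 0.606, 0.235], [454.0, 165.0, 0.584, 0.247, 0.607, 0.215], [467.0, 183.0, 0.634, 0.235, 0.655, 0.204], [508.0, 170.0, 0.658, 0.329, 0.678, 0.293], [507.0, 165.0, 0.648, 0.337, 0.668, 0.301], [502.0, 163.0, 0.638, 0.333, 0.659, 0.297], [510.0, 156.0, 0.634, 0.361, 0.655, 0.324], [519.0, 161.0, 0.655, 0.367, 0.675, 0.329], [519.0, 144.0, 0.622, 0.403, 0.643, 0.363], [516.0, 145.0, 0.62, 0.395, 0.642, 0.356], [519.0, 134.0, 0.601, 0.425, 0.624, 0.385], [514.0, 128.0, 0.582, 0.429, 0.606, 0.389], [519.0, 125.0, 0.583, 0.445, 0.606, 0.404]]
2096.0
[[310.0, 80.0, 0.574, 0.467, 0.568, 0.394], [310.0, 105.0, 0.564, 0.363, 0.559, 0.296], [333.0, 105.0, 0.615, 0.357, 0.606, 0.291], [327.0, 109.0, 0.6, 0.343, 0.592, 0.277], [323.0, 117.0, 0.588, 0.313, 0.581, 0.249], [325.0, 123.0, 0.589, 0.29, 0.583, 0.228], [322.0, 136.0, 0.578, 0.244, 0.572, 0.184], [348.0, 138.0, 0.631, 0.231, 0.622, 0.172], [352.0, 110.0, 0.654, 0.332, 0.643, 0.268], [346.0, 108.0, 0.642, 0.342, 0.632, 0.276], [347.0, 104.0, 0.646, 0.357, 0.636, 0.291], [364.0, 102.0, 0.685, 0.361, 0.673, 0.294], [364.0, 80.0, 0.7, 0.453, 0.686, 0.381]]
```

View pics/rest1.png

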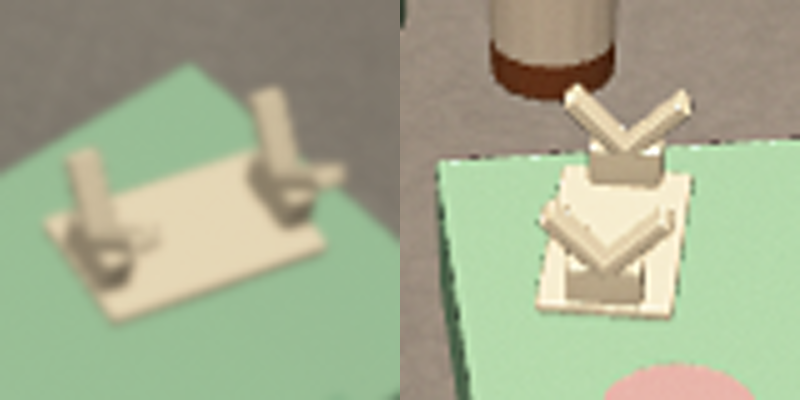

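Emit:
{"name": "apply_moves", "arguments": {
  "delta_pos": [
    [0, 0, -0.05],
    [0, 0, -0.15],
    [0, 0, -0.3],
    [0, 0, -0.45],
    [0, 0, -0.6],
    [0, 0, -0.75],
    [0, 0, -0.9],
    [0.05, 0, -0.98],
    [0.15, 0, -0.98],
    [0.3, 0, -0.98],
    [0.45, 0, -0.98],
    [0.6, 0, -0.98],
    [0.75, 0, -0.98],
    [0.9, 0, -0.98],
    [0.97, 0, -0.98],
    [1, 0, -0.98],
    [1, 0, -0.98]
  ],
  "turn": [0, 0, 0, 0, 0, 0, 0, 0, 0, 0, 0, 0, 0, 0, 0, 0, 0]
}}

```text
clock: 4.38
position: [0.41, 0.0808, 0.2492]
eef_rot: [[-0.034, 0.999, -0.0], [0.999, 0.034, 0.0], [0.0, -0.0, -1.0]]
contact_force: [0.1, -0.5, -0.4]
opening: 0.0268
grip_force: 29.9
```

Emit:
{"name": "apply_moves", "arguments": {
  "delta_pos": [
    [0.1, 0.03, 0],
    [0.2, 0.1, 0],
    [0.3, 0.2, 0],
    [0.4, 0.3, 0],
    [0.43, 0.4, 0],
    [0.43, 0.43, 0],
    [0.43, 0.43, 0],
    [0.43, 0.43, 0],
    [0.43, 0.43, 0]
  ],
  "turn": [0.03, 0.06, 0.09, 0.12, 0.15, 0.17, 0.17, 0.17, 0.17]
}}

```text
clock: 5.13
position: [0.5139, 0.1896, 0.2493]
eef_rot: [[0.233, 0.972, -0.0], [0.972, -0.233, -0.0], [-0.0, -0.0, -1.0]]
contact_force: [-0.3, -0.3, 0.4]
opening: 0.0266
grip_force: 29.9
```

Run:
```python
from h import *
w=grab('wrist','wrist2'); s=r.state(); print(s['clock'],s['position'],s['opening'],s['grip_force'])
```

```text
5.1833 [0.51384143 0.1897669  0.24954211] 0.026995024603596447 29.92491513490677
```

View pics/wrist2.png

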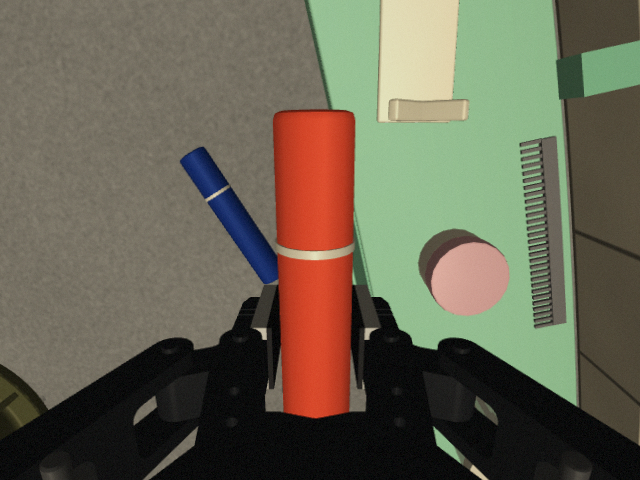

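The wrist view shows the tube held straight, with its top end at (314,112). The near end of the rest is at (420,110) and is cut off at the top, so I move on 70 mm to see all of it.

Emit:
{"name": "apply_moves", "arguments": {
  "delta_pos": [
    [0.1, 0, 0],
    [0.2, 0, 0],
    [0.28, 0, 0],
    [0.28, 0, 0],
    [0.28, 0, 0],
    [0.28, 0, 0]
  ],
  "turn": [0, 0, 0, 0, 0, 0]
}}

```text
clock: 5.68
position: [0.5303, 0.2581, 0.2495]
eef_rot: [[0.233, 0.972, 0.0], [0.972, -0.233, -0.0], [-0.0, 0.0, -1.0]]
contact_force: [0.2, -0.4, -1.3]
opening: 0.0268
grip_force: 29.9
```

Run:
```python
from h import *
w=grab('wrist','wrist3'); s=r.state(); print(s['clock'],s['position'])
im=w; hsv=cv2.cvtColor(w['pixels'],cv2.COLOR_RGB2HSV).astype(int);H,S,V=[hsv[...,i] for i in range(3)]
m=(((H<8)|(H>177))&(S>165)&(V>80)).astype(np.uint8); m=cv2.morphologyEx(m,cv2.MORPH_OPEN,np.ones((5,5)))
E=[]
for v in range(130,400,30):
    u=np.flatnonzero(m[v])
    if len(u)>20: E.append(((u.min()+u.max())/2,v))
print(np.c_[E,plane(w,E,s['position'][2]+.0095)].round(4))
ys=np.flatnonzero(m.any(1)); print('tube top row',ys.min())
p=w['pixels'].astype(int); c=((S<80)&(V>130)&(p[...,0]>p[...,1]-2)).astype(np.uint8); c[:, :360]=0
k=[x for x in cv2.findContours(c,0,2)[0] if cv2.contourArea(x)>1500]
for x in k: print(cv2.contourArea(x),cv2.boundingRect(x),cv2.minAreaRect(x)); a=cv2.approxPolyDP(x,3,True).reshape(-1,2); print(np.c_[a,plane(w,a,.081)].round(3).tolist())
```

```text
5.7333 [0.53035414 0.25789974 0.24960374]
[[3.135e+02 1.300e+02 5.461e-01 3.255e-01 2.591e-01]
 [3.135e+02 1.600e+02 5.438e-01 3.160e-01 2.591e-01]
 [3.140e+02 1.900e+02 5.416e-01 3.060e-01 2.591e-01]
 [3.145e+02 2.200e+02 5.393e-01 2.956e-01 2.591e-01]
 [3.150e+02 2.800e+02 5.342e-01 2.734e-01 2.591e-01]
 [3.155e+02 3.100e+02 5.315e-01 2.615e-01 2.591e-01]
 [3.155e+02 3.400e+02 5.286e-01 2.490e-01 2.591e-01]
 [3.155e+02 3.700e+02 5.254e-01 2.359e-01 2.591e-01]]
tube top row 110
2121.5 (624, 178, 16, 155) ((631.5, 255.0), (154.0, 15.0), 90.0)
[[639.0, 178.0, 0.8, 0.227, 0.081], [624.0, 181.0, 0.787, 0.227, 0.081], [626.0, 332.0, 0.788, 0.082, 0.081], [639.0, 330.0, 0.801, 0.081, 0.081]]
8469.5 (374, 71, 96, 150) ((421.2023010253906, 145.82431030273438), (91.80634307861328, 150.41580200195312), 1.7357046604156494)
[[391.0, 72.0, 0.612, 0.352, 0.081], [389.0, 81.0, 0.609, 0.346, 0.081], [378.0, 79.0, 0.601, 0.35, 0.081], [374.0, 209.0, 0.579, 0.252, 0.081], [383.0, 210.0, 0.586, 0.249, 0.081], [386.0, 220.0, 0.587, 0.24, 0.081], [414.0, 213.0, 0.61, 0.241, 0.081], [456.0, 219.0, 0.644,
[... 583 characters left out ...]
09, 0.275, 0.081], [407.0, 180.0, 0.609, 0.269, 0.081], [410.0, 174.0, 0.613, 0.273, 0.081], [411.0, 180.0, 0.613, 0.268, 0.081], [406.0, 186.0, 0.608, 0.265, 0.081], [412.0, 185.0, 0.613, 0.264, 0.081], [408.0, 193.0, 0.608, 0.258, 0.081], [399.0, 193.0, 0.601, 0.26, 0.081], [428.0, 193.0, 0.624, 0.255, 0.081], [443.0, 199.0, 0.636, 0.247, 0.081], [451.0, 94.0, 0.654, 0.326, 0.081], [468.0, 91.0, 0.667, 0.326, 0.081], [469.0, 73.0, 0.67, 0.338, 0.081], [421.0, 76.0, 0.634, 0.344, 0.081]]
2555.0 (617, 0, 23, 140) ((628.0, 69.5), (139.0, 22.0), 90.0)
[[639.0, 0.0, 0.805, 0.363, 0.081], [617.0, 0.0, 0.788, 0.366, 0.081], [624.0, 139.0, 0.788, 0.262, 0.081], [639.0, 136.0, 0.801, 0.262, 0.081]]
```

View pics/wrist3.png

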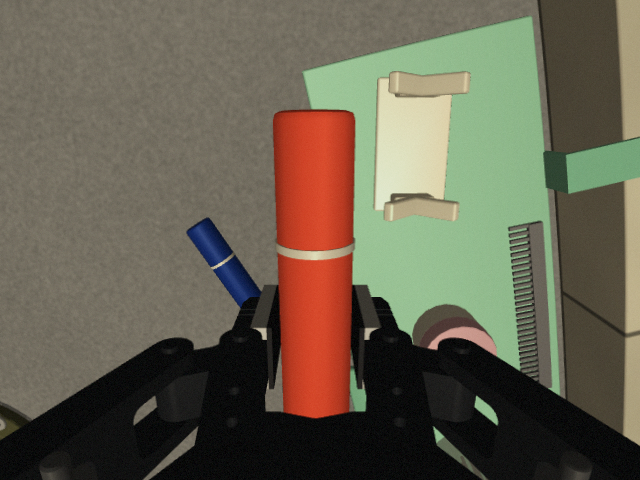

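The wrist view shows the whole rest: notches at (421,211) and (430,83), plate left edge from (378,79) to (374,209). It runs nearly parallel to the tube. I'll cross-check the notch line from the vertices.

Run:
```python
from h import *
d=np.array([.22,.9755]);n=np.array([.9755,-.22])
P=lambda t,uv,z:print(t,[(q[:2].round(4).tolist(),(q[:2]@n).round(4),(q[:2]@d).round(4)) for q in plane(load(t),uv,z)])
P('side1',[(335.8,128.6),(340.2,104.6)],.1012)
P('wrist3',[(385,209),(457,209),(391,81),(469,82)],.124)
s=r.state();p=s['position'][:2];R=np.array(s['eef_rot']);dp=np.r_[np.array([.6174,.2923])-p,0]
print('tool shift /.25',(R.T@dp/.25).round(3))
```

```text
side1 [([0.6062, 0.2384], np.float64(0.5389), np.float64(0.3659)), ([0.6267, 0.3254], np.float64(0.5397), np.float64(0.4553))]
wrist3 [([0.5821, 0.2604], np.float64(0.5105), np.float64(0.3821)), ([0.6321, 0.2485], np.float64(0.562), np.float64(0.3815)), ([0.6019, 0.3432], np.float64(0.5116), np.float64(0.4673)), ([0.652, 0.3312], np.float64(0.5631), np.float64(0.4666))]
tool shift /.25 [0.215 0.306 0.   ]
```

Emit:
{"name": "apply_moves", "arguments": {
  "delta_pos": [
    [0.1, 0.08, 0],
    [0.21, 0.2, 0],
    [0.21, 0.306, 0],
    [0.21, 0.306, 0],
    [0.21, 0.306, 0.1],
    [0.21, 0.306, 0.22],
    [0.21, 0.306, 0.33],
    [0.21, 0.306, 0.41],
    [0.21, 0.306, 0.46],
    [0.21, 0.306, 0.48],
    [0.21, 0.306, 0.48],
    [0.21, 0.306, 0.48],
    [0.21, 0.306, 0.48]
  ],
  "turn": [0, 0, 0, 0, 0, 0, 0, 0, 0, 0, 0, 0, 0]
}}

```text
clock: 6.82
position: [0.6178, 0.2921, 0.1311]
eef_rot: [[0.234, 0.972, 0.002], [0.972, -0.234, 0.001], [0.001, 0.002, -1.0]]
contact_force: [-0.3, 0.4, -0.8]
opening: 0.0267
grip_force: 30.0
```

Run:
```python
from h import *
s=r.state();print(s['position'],s['contact_force'])
d=grab('side','side4'); w=grab('scene','scene4')
a,b=[cv2.resize(x,(400,400),interpolation=cv2.INTER_CUBIC) for x in (w['pixels'][100:200,435:535],d['pixels'][55:155,285:385])]
cv2.imwrite('pics/v4.png',cv2.cvtColor(np.hstack([a,b]),cv2.COLOR_RGB2BGR))
```

```text
[0.61778122 0.29206279 0.13111749] [-0.34775146  0.41325473 -0.79941304]
```

View pics/v4.png

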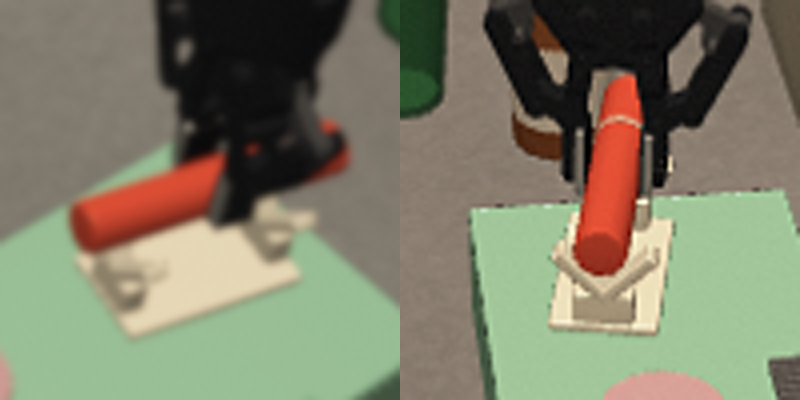

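The side crop shows the tube centred over the near V at (603,290), so I lower it slowly.

Emit:
{"name": "apply_moves", "arguments": {
  "delta_pos": [
    [0, 0, 0.01],
    [0, 0, 0.02],
    [0, 0, 0.03],
    [0, 0, 0.04],
    [0, 0, 0.05],
    [0, 0, 0.056],
    [0, 0, 0.06],
    [0, 0, 0.06],
    [0, 0, 0.06]
  ],
  "turn": [0, 0, 0, 0, 0, 0, 0, 0, 0]
}}

```text
clock: 7.67
position: [0.6172, 0.292, 0.1143]
eef_rot: [[0.233, 0.972, -0.0], [0.972, -0.233, 0.0], [0.0, -0.0, -1.0]]
contact_force: [0.0, -0.3, -1.0]
opening: 0.0267
grip_force: 30.0
```

Emit:
{"name": "apply_moves", "arguments": {
  "delta_pos": [
    [0, 0, 0.002],
    [0, 0, 0.004],
    [0, 0, 0.006],
    [0, 0, 0.008],
    [0, 0, 0.008],
    [0, 0, 0.008]
  ],
  "turn": [0, 0, 0, 0, 0, 0]
}}

```text
clock: 8.17
position: [0.6172, 0.2919, 0.1122]
eef_rot: [[0.233, 0.972, -0.0], [0.972, -0.233, -0.0], [-0.0, -0.0, -1.0]]
contact_force: [0.3, -0.8, 0.1]
opening: 0.027
grip_force: 30.0
```

Emit:
{"name": "apply_moves", "arguments": {
  "delta_pos": [
    [0, 0, 0.002],
    [0, 0, 0.004],
    [0, 0, 0.004],
    [0, 0, 0.004],
    [0, 0, 0.004]
  ],
  "turn": [0, 0, 0, 0, 0]
}}

```text
clock: 8.58
position: [0.6173, 0.292, 0.1116]
eef_rot: [[0.233, 0.972, 0.0], [0.972, -0.233, 0.0], [0.0, 0.0, -1.0]]
contact_force: [-2.0, -0.2, 4.0]
opening: 0.0266
grip_force: 30.3
```

First contact is 4 N up and 2 N towards -x, so the far wall touched first. I ease 0.7 mm towards the robot and a little further down.

Emit:
{"name": "apply_moves", "arguments": {
  "delta_pos": [
    [0, -0.003, 0],
    [0, -0.003, 0],
    [0, -0.003, 0.002],
    [0, -0.003, 0.002],
    [0, -0.003, 0.002],
    [0, -0.003, 0.002]
  ],
  "turn": [0, 0, 0, 0, 0, 0]
}}

```text
clock: 9.08
position: [0.6172, 0.292, 0.1116]
eef_rot: [[0.234, 0.972, 0.002], [0.972, -0.234, 0.0], [0.001, 0.002, -1.0]]
contact_force: [3.8, -2.2, 5.9]
opening: 0.0268
grip_force: 30.7
```

The force flipped to +x without the tube moving, so it is held between both walls and seated. I centre it, hold, then open gently.

Emit:
{"name": "apply_moves", "arguments": {
  "delta_pos": [
    [0, 0.002, 0],
    [0, 0.002, 0],
    [0, 0.002, 0],
    [0, 0.002, 0],
    [0, 0.002, 0]
  ],
  "turn": [0, 0, 0, 0, 0],
  "squeeze": 20
}}

```text
clock: 9.5
position: [0.6173, 0.292, 0.1115]
eef_rot: [[0.234, 0.972, 0.001], [0.972, -0.234, 0.0], [0.001, 0.001, -1.0]]
contact_force: [0.7, -1.0, 7.9]
opening: 0.0268
grip_force: 30.7
```

Emit:
{"name": "apply_moves", "arguments": {
  "delta_pos": [
    [0, 0, 0],
    [0, 0, 0],
    [0, 0, 0],
    [0, 0, 0],
    [0, 0, 0],
    [0, 0, 0],
    [0, 0, 0],
    [0, 0, 0]
  ],
  "turn": [0, 0, 0, 0, 0, 0, 0, 0],
  "hand": -0.2
}}

```text
clock: 10.17
position: [0.6169, 0.292, 0.1107]
eef_rot: [[0.233, 0.972, -0.0], [0.972, -0.233, -0.0], [-0.0, -0.0, -1.0]]
contact_force: [-0.7, 0.3, -0.3]
opening: 0.0515
grip_force: 0.0
```

Run:
```python
from h import *
s=r.state();print(s['position'],s['contact_force'],s['opening'])
d=grab('side','side5'); w=grab('scene','scene5')
a,b=[cv2.resize(x,(400,400),interpolation=cv2.INTER_CUBIC) for x in (w['pixels'][100:200,435:535],d['pixels'][55:155,285:385])]
cv2.imwrite('pics/v5.png',cv2.cvtColor(np.hstack([a,b]),cv2.COLOR_RGB2BGR))
```

```text
[0.61691565 0.2920457  0.11074733] [-0.74416553  0.26147375 -0.29574708] 0.0514504893963384
```

View pics/v5.png

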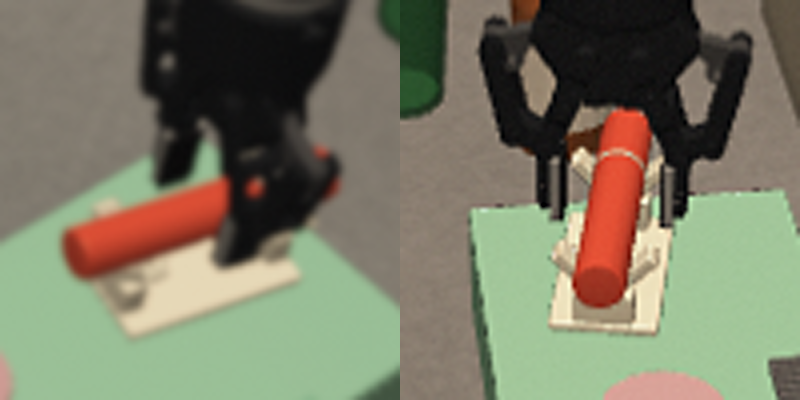

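The side crop shows the tube lying in both Vs, near end at (600,285), with the fingers clear on both sides. I open a little more, rise straight up and let it settle.

Emit:
{"name": "apply_moves", "arguments": {
  "delta_pos": [
    [0, 0, 0],
    [0, 0, 0],
    [0, 0, 0],
    [0, 0, -0.05],
    [0, 0, -0.12],
    [0, 0, -0.25],
    [0, 0, -0.4],
    [0, 0, -0.5],
    [0, 0, -0.5],
    [0, 0, -0.5],
    [0, 0, -0.5],
    [0, 0, -0.5]
  ],
  "turn": [0, 0, 0, 0, 0, 0, 0, 0, 0, 0, 0, 0],
  "hand": -0.6
}}

```text
clock: 11.27
position: [0.6166, 0.2918, 0.2345]
eef_rot: [[0.233, 0.972, -0.002], [0.972, -0.233, -0.001], [-0.001, -0.002, -1.0]]
contact_force: [-0.1, 0.7, -1.3]
opening: 0.0685
grip_force: 0.0
```

Run:
```python
from h import *
w=grab('wrist','wrist6'); 
hsv=cv2.cvtColor(w['pixels'],cv2.COLOR_RGB2HSV).astype(int);H,S,V=[hsv[...,i] for i in range(3)]
m=(((H<8)|(H>177))&(S>165)&(V>80)).astype(np.uint8); m=cv2.morphologyEx(m,cv2.MORPH_OPEN,np.ones((5,5)))
ys=np.flatnonzero(m.sum(1)>15); E=[]
for v in np.linspace(ys.min()+3,ys.max()-3,6).astype(int):
    u=np.flatnonzero(m[v])
    if len(u): E.append(((u.min()+u.max())/2,v))
W=plane(w,E,.121); print(W.round(4)); d=np.array([.22,.9755]);n=np.array([.9755,-.22]); print((W[:,:2]@n).round(4),(W[:,:2]@d).round(4)); print(r.state()['position'],r.state()['contact_force'])
cv2.imwrite('pics/w6.png',cv2.cvtColor(w['pixels'],cv2.COLOR_RGB2BGR))
```

```text
[[0.6338 0.3636 0.121 ]
 [0.6283 0.3377 0.121 ]
 [0.6218 0.3105 0.121 ]
 [0.6153 0.2816 0.121 ]
 [0.6083 0.2509 0.121 ]
 [0.6003 0.2171 0.121 ]]
[0.5383 0.5386 0.5383 0.5382 0.5382 0.5378] [0.4941 0.4677 0.4397 0.4101 0.3785 0.3439]
[0.61660468 0.29186076 0.23445639] [-0.16121212  0.01826982 -0.34632013]
```

The tube lies on the notch line at z = 0.121, centred to about 1 mm and parallel to the rest. I hand it in.

```bash
python3 -c "
from rig import r
print(r.job_done())"
```

```text
the job is handed in; nothing more can be done
None
```

The coral tube lies in both notches of the rest, centred and parallel in the last wrist view; I handed the job in at about 11 s and the call returned no verdict.

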